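Check the marble slab's edge with the straightedge and hold it clear

TASK

Check the marble pastry slab for chips: pick up the straightedge by its wooden grip, lay it flat on the counter and press the whole length of its brass working edge lightly flush against the slab's long edge that faces you, for about a second. Then lift it clear, keeping it level all the way, and finish still holding it steady and level about 15 cm above the counter, so that I can take the slab away. Do not shove the slab out of place, and leave the jam jar and the order pad alone.

Things in the scene. Friction and masses are not known exactly. Their poses are not given: they have to be found in the camera images.
- slab: loose, heavy (about 2.4 kg) white marble slab lying flat on the counter, 180 (x) x 300 (y) x 20 (z) mm, edges rounded 3 mm. Origin: centre of the underside; z up. Its long edge towards the robot is the upright face at x = -90 mm, running along y. It starts turned by at most 0.3 rad, and slides if pushed with more than some 10 N
- straightedge: loose 0.3 kg straightedge lying flat: dark steel blade 60 (x) x 200 (y) x 8 (z) mm; working edge with brass strip and white ticks at x = +30 mm (facing away from the robot at the start, yaw within 0.5 rad). Over its middle a light wooden grip bar 18 (x) x 100 (y) mm, z = 32 to 60 mm, on two posts at y = +-32 mm. Origin: centre of the underside, under the centre of mass; z up
- edge_left (a point): left end of the straightedge's brass working edge, at (30, 100, 4) mm in the straightedge's frame; axes as the straightedge
- edge_right (a point): right end of the straightedge's brass working edge, at (30, -100, 4) mm in the straightedge's frame; axes as the straightedge
- jam_jar: bystander: jam jar with a gold lid, 62 mm across, 85 mm tall, standing behind the work; origin at the centre of its underside
- order_pad: bystander: black order pad lying to the right of the work, 120 (x) x 90 (y) x 16 mm; origin at the centre of the underside
Things that resemble listed ones, but are neither listed nor needed, are in the scene too. Of the things shaped like the straightedge, the steel one is meant.

How it is judged (in metres and radians):
On the way:
1. the straightedge lies flat on the counter with its whole brass edge pressed flush against the slab's near long edge (height (world z) of straightedge below 0.008 m and angle between straightedge's own z axis and vertical below 0.06 rad and x of edge_left in the frame of slab between -0.0935 and -0.086 m and x of edge_right in the frame of slab between -0.0935 and -0.086 m and y of edge_left in the frame of slab below 0.155 m and y of edge_right in the frame of slab above -0.155 m and contact force between straightedge and slab above 0.3 N), for 0.5 s.
At the end, for the whole second after the job is handed in: The gripper still holds the straightedge, its underside 100 to 250 mm above the counter, level within 0.06 rad, still (under 20 mm/s, 0.15 rad/s) and carried by nothing else; the slab lies flat within 10 mm of where it was (height (world z) of straightedge between 0.1 and 0.25 m and angle between straightedge's own z axis and vertical below 0.06 rad and linear speed of straightedge below 0.02 m/s and angular speed of straightedge below 0.15 rad/s and contact force between straightedge and the fingers above 1 N and contact force between straightedge and slab below 0.05 N and distance of slab from where it was at the start of the episode below 0.01 m and angle between slab's own z axis and vertical below 0.03 rad); the arm keeps its last pose, push and grip.
It fails at once if the straightedge is tipped far out of level (more than 0.25 rad) (angle between straightedge's own z axis and vertical above 0.25 rad).
It fails at once if the slab is shoved more than 10 mm (distance of slab from where it was at the start of the episode above 0.01 m).
It fails at once if the jam jar or the order pad is disturbed (more than 20 mm) (distance of any of jam_jar, order_pad from where it was at the start of the episode above 0.02 m).
It also fails if it takes over 61 s, if anything falls off the work surface, if the arm or the gripper's body presses on something with over 40 N, if the wrist force passes 120 N, or if a joint passes its speed limit or range.

ROBOT

A 6-joint arm with a two-finger parallel gripper is mounted at the origin on a cart in front of the work surface, level with it; the furniture and walls round the work are solid. World frame = base frame: x ahead of the robot, y to its left, z up, the work surface at z = 0. Lengths are in mm, angles in rad, forces in N, time in s.
With the tool pointing down it reaches from about 350 to 725 mm from the base axis. Payload 4.3 kg.
Tool frame: the origin (TCP) lies midway between the tips of the shut fingers; the grasp point (between the pads) lies 19 mm behind it; y points along the fingers, z is the direction in which the jaws open and shut, and the axes are right-handed (so a half turn about y gives the same grasp; the last joint's range is limited). The gripper opens to 85 mm and grips with 20 to 120 N. Pads are 22 mm wide; open, the fingers measure 114 mm over their backs; the gripper's body (76 mm by 85 mm) begins 54 mm behind the grasp point. The pads swing forward as they close: fully open they stand 13 mm farther back than shut.
Start: joints at [1.015, 0.377, 0.081, 1.274, 0, 1.46], TCP at [247.94, 518.838, 231.329] pointing down, gripper open.
Joint ranges: [-2.72, 2.72], [-0.84, 1.66], [-1.02, 1.22], [-1.77, 2.12], [-1.37, 1.28], [-3.14, 3.14]. Speed limits (rad/s): [2.57, 2.57, 3.14, 3.14, 3.14, 3.14].

INTERFACE

Orientations are given as a rotation vector (axis times angle).
In Python, from workcell import arm, eyes gives the robot as it stands.
- The arm moves only by the tool arm_command, never from a script. Its argument "increments" is a list of rows, each an object of numbers: "x", "y", "z": the shift along the world's x, y, z in cm; "ax", "ay", "az": the turn, a rotation vector about the world's x, y, z in degrees; "gripper": the opening, from -1 (shut) to 1 (fully open). A call has 1 to 8 rows; each row is the pose to reach, as a shift and turn from the pose commanded when the call began; what a row does not reach only later rows make up. A row lasts 1/8 s, in which the tool goes at most 62.5 mm and 10.7 degrees, less where a joint would pass 70% of its speed; a pose out of reach is approached as far as the arm can. A call with a gripper value outside its range is refused whole. The fingers move at their own pace and stop on an object; "grip_force" is the grip in N (left out, the last holds). Time passes only in rows, so rows that repeat a pose let the fingers close. It gives the time, the measured TCP pose, the force and the opening at its end, in the units of the state.
- arm.state(): the state, without advancing time (a new reading comes with each control period).
- eyes.snapshot(name): name is "side" or "top" or "wrist"; returns a dict with "pixels" (400x640x3 uint8, red, green, blue), "depth" (400x640 float32, mm along the optical axis (not along the pixel's ray), 0 where there is no reading), "fx", "fy", "cx", "cy" (pixels), "rvec" (rotation vector, rad) and "tvec" (3), from world to camera coordinates, as OpenCV has them; the wrist camera has in their place "tool_from_camera" (4x4, takes a point from camera to tool coordinates, whose origin is the TCP and whose axes are the tool frame's). Camera axes: x right, y down, z forward; pixel columns grow to the right and rows downward; lengths in mm; the calibration is good to about 2 mm. The wrist camera is an equidistant fisheye: a pixel r from the principal point sees the ray r / f radians off the axis. A picture is of the moment at which its call begins: read the wrist's pose just before it.
- arm.finish_job(): hands the job in, once; it reports no verdict.
The state is a dict: "time_s": time; "qpos": joint angles; "joint_vel": joint speeds; "tau": joint torques, N m; "ee_pos": TCP position; "eef_rot": TCP orientation; "ft_force": force on the tool from outside, world axes, zero at the start; "ft_torque": the same for the moment, N m; "grip_width": finger opening in mm.
Only numpy, scipy, OpenCV 4.12 (cv2) and the standard library are available. Lean on these libraries where they do the work, as an engineer would, in place of code of your own. Each camera call takes 0.05 s, during which the arm holds its last target.

## Working session

There is one attempt and no reset: what is moved stays moved. The work goes in short steps, Python scripts to look and compute and a tool call to move; the robot and the scene stay as the last step left them, time stands still between calls to the robot, and variables do not carry over. Pictures are saved under pics/ and viewed, and the job is handed in when it is done.

Besides the shell and the picture viewer there is one more tool, called after "Emit:" as name([rows], argument=value, ...), one row to a line, values as JSON. arm_command: Moves the arm, as the interface text tells. Its arguments: {"type":"object","properties":{"increments":{"type":"array","items":{"type":"object","properties":{"x":{"type":"number"},"y":{"type":"number"},"z":{"type":"number"},"ax":{"type":"number"},"ay":{"type":"number"},"az":{"type":"number"},"gripper":{"type":"number"}}}},"grip_force":{"type":"number"}},"required":["increments"]}

```bash
mkdir -p pics
python3 - <<'E'
from workcell import arm, eyes
import cv2,numpy as np
s=arm.state();print({k:np.round(v,3).tolist() for k,v in s.items()})
for n in("top","side"):
    d=eyes.snapshot(n);cv2.imwrite(f"pics/{n}0.png",d["pixels"][:,:,::-1]);np.save(f"{n}0.npy",d,allow_pickle=True)
    print(n,d["fx"],d["cx"],d["cy"],d["rvec"],d["tvec"])
E
```

```text
{'time_s': 0.0, 'qpos': [1.015, 0.378, 0.08, 1.274, -0.0, 1.46], 'joint_vel': [0.001, -0.002, 0.001, -0.002, -0.0, -0.0], 'tau': [0.0, -46.361, 26.987, 0.021, 0.0, 0.0], 'ee_pos': [247.571, 518.244, 230.329], 'eef_rot': [-1.544, 0.35, -0.349], 'ft_force': [0.06, -0.935, -0.262], 'ft_torque': [-0.013, -0.03, 0.018], 'grip_width': 85.403}
top 447.6702507464827 315.91185708018327 200.90877935980163 [ 2.1148372  -2.149514    0.17034139] [ -59.85779674  592.14290483 1091.96453015]
side 416.68091588611964 322.45074558354753 198.32763325426504 [ 0.13112166 -2.74320901  1.38634204] [ 564.14869753   88.43138862 1040.20566653]
```

View pics/top0.png

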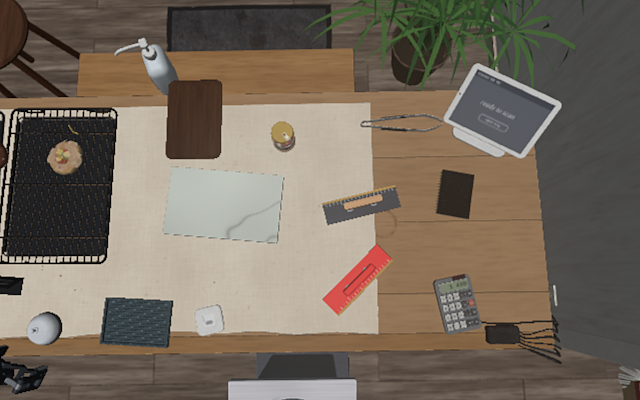

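View pics/side0.png

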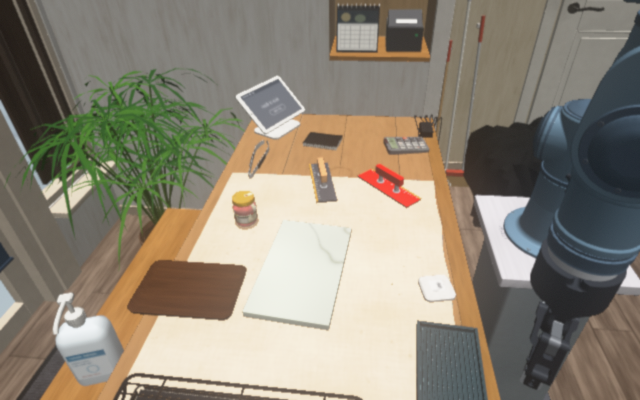

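The top view shows the slab at about (223,205), the steel straightedge at (361,204) with its brass edge facing up (+x), and the red decoy at (358,279). Next I'll measure poses.

```bash
cat > h.py <<'E'
import cv2,numpy as np
def cloud(d):
    K=np.array([[d["fx"],0,d["cx"]],[0,d["fy"],d["cy"]],[0,0,1.]])
    R=cv2.Rodrigues(np.array(d["rvec"],float))[0];t=np.array(d["tvec"],float)
    v,u=np.mgrid[0:400,0:640]; z=d["depth"]
    c=np.stack([(u-d["cx"])/d["fx"]*z,(v-d["cy"])/d["fy"]*z,z],-1)
    P=(c-t)@R
    P[z==0]=np.nan
    return P,K,R,t
def ray(d,uv,zw):
    _,K,R,t=cloud(d); o=-R.T@t
    r=np.c_[(np.asarray(uv,float)-[d["cx"],d["cy"]])/[d["fx"],d["fy"]],np.ones(len(uv))]@R
    return o+r*((zw-o[2])/r[:,2])[:,None]
def proj(d,P):
    K=np.array([[d["fx"],0,d["cx"]],[0,d["fy"],d["cy"]],[0,0,1.]])
    return cv2.projectPoints(np.array(P,float),np.array(d["rvec"],float),np.array(d["tvec"],float),K,None)[0][:,0]
E
python3 - <<'E'
import sys;sys.path.insert(0,'.')
from h import *
d=np.load('top0.npy',allow_pickle=True).item()
P,*_=cloud(d)
for n,(u,v) in dict(slab=(200,205),counter=(300,280),grip=(363,201),blade=(340,213),jar=(283,131),pad=(455,190),red=(358,279)).items(): print(n,P[v,u].round(1))
roi={'slab':(150,155,300,255,13,28),'se':(312,178,410,232,4,16),'grip':(312,178,410,232,45,75),'red':(310,235,405,325,4,80),'pad':(430,160,480,225,8,25)}
for n,(a,b,c,e,z0,z1) in roi.items():
    m=np.zeros((400,640),np.uint8);Z=P[...,2]
    m[b:e,a:c]=((Z>z0)&(Z<z1))[b:e,a:c]
    k,l,st,_=cv2.connectedComponentsWithStats(m); i=1+np.argmax(st[1:,4]); 
    Q=P[l==i] if n!='se' else P[m>0]
    r=cv2.minAreaRect(Q[:,:2].astype(np.float32)); print(n,len(Q),'z',np.median(Q[:,2]).round(1),np.round(r[0],1),np.round(r[1],1),round(r[2],2)); print(cv2.boxPoints(r).round(1).tolist())
im=cv2.cvtColor(d["pixels"],cv2.COLOR_RGB2BGR)
cv2.imwrite('pics/crop.png',cv2.resize(im[150:260,150:420],None,fx=2.9,fy=2.9,interpolation=cv2.INTER_CUBIC))
E
```

```text
slab [590.2 233.9  20.1]
counter [392.8 -25.    2. ]
grip [ 586.5 -187.9   62.8]
blade [ 564.4 -132.     9.9]
jar [766.4  11.   83.9]
pad [ 619.7 -435.5   14.8]
red [ 393.5 -169.5   61.1]
slab 7744 z 20.5 [594.1 174.9] [300.7 181. ] 84.28
[[489.1000061035156, 34.29999923706055], [669.2000122070312, 16.299999237060547], [699.0999755859375, 315.5], [519.0999755859375, 333.5]]
se 1878 z 8.1 [ 587.5 -187.6] [258.1 142.2] 89.0
[[514.2000122070312, -315.3999938964844], [656.2999877929688, -317.8999938964844], [660.9000244140625, -59.79999923706055], [518.7000122070312, -57.29999923706055]]
grip 303 z 60.0 [ 587.  -185.9] [18.6 99. ] 13.35
[[566.5, -139.89999389648438], [589.4000244140625, -236.1999969482422], [607.5, -231.89999389648438], [584.5999755859375, -135.60000610351562]]
red 1872 z 9.6 [ 390.7 -171.6] [ 74.2 208.9] 45.35
[[290.29998779296875, -124.5999984741211], [438.8999938964844, -271.3999938964844], [491.0, -218.60000610351562], [342.3999938964844, -71.80000305175781]]
pad 1459 z 13.9 [ 612.3 -433. ] [ 90. 121.] 78.49
[[544.0, -465.1000061035156], [662.5999755859375, -489.20001220703125], [680.5, -401.0], [562.0, -376.79998779296875]]
```

View pics/crop.png

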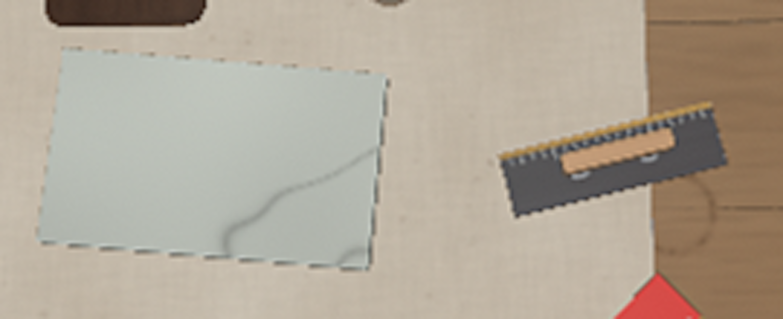

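Run:
```python
import sys;sys.path.insert(0,'.')
from h import *
from scipy.spatial.transform import Rotation as Ro
from workcell import arm
s=arm.state()
R=Ro.from_rotvec(s['eef_rot']).as_matrix();print(R.round(3));print('jaw yaw',np.degrees(np.arctan2(R[1,2],R[0,2])))
d=np.load('top0.npy',allow_pickle=True).item()
P,*_=cloud(d);Z=P[...,2]
m=np.zeros((400,640),np.uint8);m[178:232,318:405]=((Z>5)&(Z<80))[178:232,318:405]
# drop counter noise: dark or raised
g=d['pixels'].max(2); m&=((g<110)|(Z>13)|((d['pixels'][...,0].astype(int)-d['pixels'][...,2])>70)).astype(np.uint8)
k,l,st,_=cv2.connectedComponentsWithStats(m);i=1+np.argmax(st[1:,4]);Q=P[(l==i)]
Q=Q[Q[:,2]<14]
r=cv2.minAreaRect(Q[:,:2].astype(np.float32));print(r,cv2.boxPoints(r).round(1).tolist())
# model check
def model(o,yaw,pts): c,s_=np.cos(yaw),np.sin(yaw); p=np.array(pts,float); return np.c_[o[0]+c*p[:,0]-s_*p[:,1],o[1]+s_*p[:,0]+c*p[:,1],p[:,2]]
im=d['pixels'][:,:,::-1].copy(); im=cv2.resize(im,None,fx=4,fy=4,interpolation=cv2.INTER_CUBIC)
def dr(pts,col):
    q=(proj(d,pts)*4+1.5).astype(int); cv2.polylines(im,[q],True,col,1)
dr(model((587,-186),.2334,[(30,100,8),(30,-100,8),(-30,-100,8),(-30,100,8)]),(0,255,0))
dr(model((587,-186),.2334,[(9,50,60),(9,-50,60),(-9,-50,60),(-9,50,60)]),(255,0,255))
dr(model((594.1,174.9),-.0998,[(90,150,20),(90,-150,20),(-90,-150,20),(-90,150,20)]),(0,0,255))
cv2.imwrite('pics/fit.png',im[620:1000,620:1640][:, :][:, 20:].copy() if 0 else cv2.resize(im[620:1000,620:1640],None,fx=.78,fy=.78))
```

```text
[[ 0.902 -0.001  0.431]
 [-0.431 -0.002  0.902]
 [-0.    -1.    -0.002]]
jaw yaw 64.45767967251285
((587.322998046875, -187.82044982910156), (59.79053497314453, 198.09861755371094), 13.289743423461914) [[535.5, -98.30000305175781], [581.0, -291.1000061035156], [639.2000122070312, -277.29998779296875], [593.5999755859375, -84.5999984741211]]
```

View pics/fit.png

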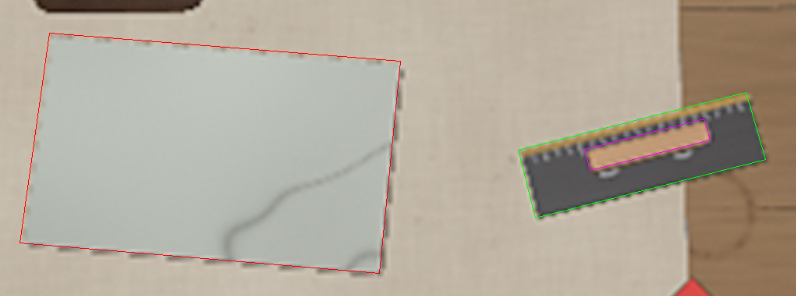

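Emit:
arm_command([
  {"x":3,"y":-6,"az":-6},
  {"x":6,"y":-12,"az":-12},
  {"x":9,"y":-18,"az":-18},
  {"x":12,"y":-24,"az":-24},
  {"x":15,"y":-30,"az":-30},
  {"x":18,"y":-36,"az":-36},
  {"x":20,"y":-42,"az":-42},
  {"x":22,"y":-47,"az":-47},
], grip_force=50)

```text
invalid input at $.increments[0]: expected keys x, y, z, ax, ay, az, gripper
```

Emit:
arm_command([
  {"x":3,"y":-6,"z":0,"ax":0,"ay":0,"az":-6,"gripper":1},
  {"x":6,"y":-12,"z":0,"ax":0,"ay":0,"az":-12,"gripper":1},
  {"x":9,"y":-18,"z":0,"ax":0,"ay":0,"az":-18,"gripper":1},
  {"x":12,"y":-24,"z":0,"ax":0,"ay":0,"az":-24,"gripper":1},
  {"x":15,"y":-30,"z":0,"ax":0,"ay":0,"az":-30,"gripper":1},
  {"x":18,"y":-36,"z":0,"ax":0,"ay":0,"az":-36,"gripper":1},
  {"x":21,"y":-42,"z":0,"ax":0,"ay":0,"az":-42,"gripper":1},
  {"x":23,"y":-47,"z":0,"ax":0,"ay":0,"az":-47,"gripper":1},
], grip_force=50)

```text
time_s: 1.1
ee_pos: [469.0, 68.3, 231.1]
eef_rot: [-1.337, 0.984, -0.984]
ft_force: [0.6, -0.2, 1.2]
grip_width: 85.2
```

Emit:
arm_command([
  {"x":3,"y":-6,"z":0,"ax":0,"ay":0,"az":-2,"gripper":1},
  {"x":6,"y":-12,"z":0,"ax":0,"ay":0,"az":-4.2,"gripper":1},
  {"x":9,"y":-18,"z":-3,"ax":0,"ay":0,"az":-4.2,"gripper":1},
  {"x":10.9,"y":-22,"z":-6,"ax":0,"ay":0,"az":-4.2,"gripper":1},
  {"x":10.9,"y":-23.6,"z":-9,"ax":0,"ay":0,"az":-4.2,"gripper":1},
  {"x":10.9,"y":-23.6,"z":-10,"ax":0,"ay":0,"az":-4.2,"gripper":1},
  {"x":10.9,"y":-23.6,"z":-10,"ax":0,"ay":0,"az":-4.2,"gripper":1},
  {"x":10.9,"y":-23.6,"z":-10,"ax":0,"ay":0,"az":-4.2,"gripper":1},
])

```text
time_s: 2.1
ee_pos: [578.2, -164.8, 132.9]
eef_rot: [-1.31, 1.034, -1.037]
ft_force: [0.4, 0.9, 0.0]
grip_width: 85.6
```

Run:
```python
from workcell import arm, eyes
import cv2,numpy as np
from scipy.spatial.transform import Rotation as Ro
s=arm.state();R=Ro.from_rotvec(s['eef_rot']).as_matrix()
print(s['time_s'],s['ee_pos'],R.round(3).tolist(),'yaw',np.degrees(np.arctan2(R[1,2],R[0,2])),s['ft_force'],s['qpos'])
d=eyes.snapshot("wrist");cv2.imwrite("pics/w1.png",d["pixels"][:,:,::-1]);np.save("w1.npy",d,allow_pickle=True)
print(d['fx'],d['cx'],d['cy'],np.round(d['tool_from_camera'],3))
```

```text
2.1 [ 578.23493215 -164.77479851  132.90640487] [[0.231, 0.002, 0.973], [-0.973, -0.0, 0.231], [0.001, -1.0, 0.002]] yaw 13.348827813787102 [0.39197682 0.94550197 0.02449829] [-3.83235996e-01  4.71139289e-01 -3.30727396e-02  1.06456318e+00
  3.01846195e-04  9.54580479e-01]
309.70691628693146 318.5078372991609 201.47179787470304 [[ 0.00000e+00  9.55000e-01  2.96000e-01 -7.55810e+01]
 [ 1.00000e-03 -2.96000e-01  9.55000e-01 -1.43447e+02]
 [ 1.00000e+00 -0.00000e+00 -1.00000e-03 -1.42000e-01]
 [ 0.00000e+00  0.00000e+00  0.00000e+00  1.00000e+00]]
```

View pics/w1.png

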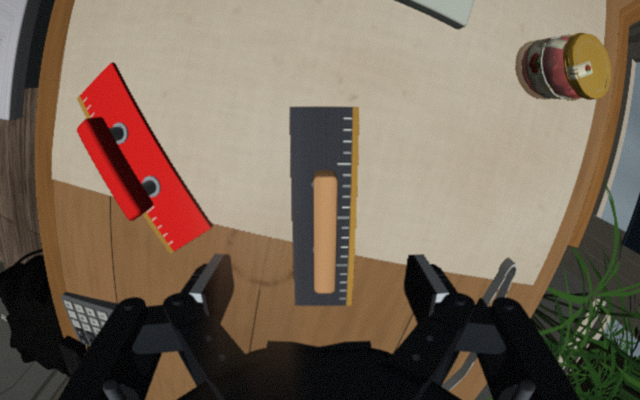

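The wrist view shows the grip bar at (325,232), aligned with the jaws and between them. The arm is still about 20 mm short of its target, so I'll send it there and down to z≈60.

Emit:
arm_command([
  {"x":0,"y":0,"z":0,"ax":0,"ay":0,"az":0,"gripper":1},
  {"x":0,"y":0,"z":0,"ax":0,"ay":0,"az":0,"gripper":1},
  {"x":0,"y":0,"z":-2,"ax":0,"ay":0,"az":0,"gripper":1},
  {"x":0,"y":0,"z":-4,"ax":0,"ay":0,"az":0,"gripper":1},
  {"x":0,"y":0,"z":-5,"ax":0,"ay":0,"az":0,"gripper":1},
  {"x":0,"y":0,"z":-5,"ax":0,"ay":0,"az":0,"gripper":1},
  {"x":0,"y":0,"z":-5,"ax":0,"ay":0,"az":0,"gripper":1},
])

```text
time_s: 3.02
ee_pos: [578.2, -166.0, 82.1]
eef_rot: [-1.309, 1.036, -1.038]
ft_force: [0.6, -0.7, -0.0]
grip_width: 85.4
```

```bash
cat > m.py <<'E'
from h import *
from workcell import arm, eyes
from scipy.spatial.transform import Rotation as Ro
s=arm.state();R=Ro.from_rotvec(s['eef_rot']).as_matrix()
print(s['time_s'],np.round(s['ee_pos'],1),'yaw',np.degrees(np.arctan2(R[1,2],R[0,2])).round(2),'tilt',R[:,1].round(4),np.round(s['ft_force'],2),np.round(s['ft_torque'],2),s['grip_width'])
E
python3 m.py
python3 - <<'E'
import sys;sys.path.insert(0,'.')
from m import *
d=eyes.snapshot("wrist");cv2.imwrite("pics/w2.png",d["pixels"][:,:,::-1]);np.save("w2.npy",d,allow_pickle=True)
# grip points in tool frame
v,u=np.mgrid[0:400,0:640];dx=u-d['cx'];dy=v-d['cy'];r=np.hypot(dx,dy)/d['fx'];k=np.tan(r)/np.maximum(r,1e-9)/d['fx']
z=d['depth'];c=np.stack([dx*k*z,dy*k*z,z,np.ones_like(z)],-1)
T=np.array(d['tool_from_camera']);W=(c@T.T)[...,:3]@R.T+s['ee_pos']
px=d['pixels'].astype(int)
m=(W[...,2]>52)&(W[...,2]<68)&(px[...,0]-px[...,2]>40)&(px[...,1]>90)&(abs(W[...,0]-587)<60)&(abs(W[...,1]+187)<70)
Q=W[m];print(len(Q),np.median(Q[:,2]),cv2.minAreaRect(Q[:,:2].astype(np.float32)))
E
```

```text
3.025 [ 578.2 -166.    82.1] yaw 13.26 tilt [ 1.3e-03 -5.0e-04 -1.0e+00] [ 0.58 -0.68 -0.  ] [0.07 0.01 0.01] 85.40490380273408
3.025 [ 578.2 -166.    82.1] yaw 13.26 tilt [ 1.3e-03 -5.0e-04 -1.0e+00] [ 0.58 -0.68 -0.  ] [0.07 0.01 0.01] 85.40490380273408
3729 60.56865314131778 ((587.6787109375, -185.20501708984375), (17.08957862854004, 98.40523529052734), 13.320568084716797)
```

View pics/w2.png

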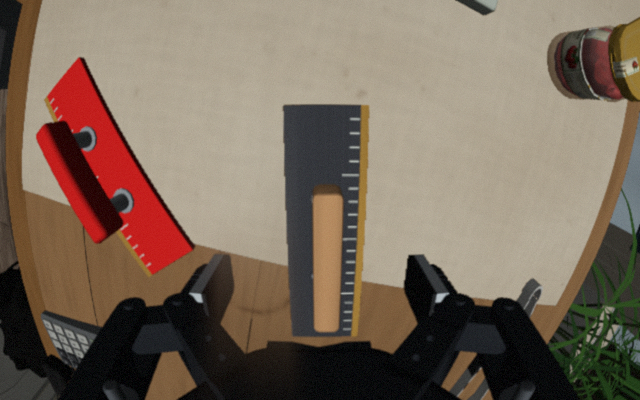

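The wrist fit puts the grip at (587.5,-185.2), which agrees with the top view, so the TCP still needs +9, -20 mm. I'll correct that, descend and close.

Emit:
arm_command([
  {"x":0.9,"y":-2.0,"z":0,"ax":0,"ay":0,"az":0,"gripper":1},
  {"x":0.9,"y":-2.0,"z":0,"ax":0,"ay":0,"az":0,"gripper":1},
  {"x":0.9,"y":-2.0,"z":-2,"ax":0,"ay":0,"az":0,"gripper":1},
  {"x":0.9,"y":-2.0,"z":-4,"ax":0,"ay":0,"az":0,"gripper":1},
  {"x":0.9,"y":-2.0,"z":-5.4,"ax":0,"ay":0,"az":0,"gripper":1},
  {"x":0.9,"y":-2.0,"z":-5.4,"ax":0,"ay":0,"az":0,"gripper":1},
  {"x":0.9,"y":-2.0,"z":-5.4,"ax":0,"ay":0,"az":0,"gripper":1},
])

```text
time_s: 3.95
ee_pos: [587.1, -185.8, 28.1]
eef_rot: [-1.309, 1.036, -1.038]
ft_force: [0.1, 0.7, 0.4]
grip_width: 85.3
```

```bash
python3 m.py
```

```text
3.95 [ 587.1 -185.8   28.1] yaw 13.27 tilt [ 1.e-03 -3.e-04 -1.e+00] [0.09 0.69 0.37] [-0.04  0.03  0.02] 85.29304777788093
```

Emit:
arm_command([
  {"x":0,"y":0,"z":0,"ax":0,"ay":0,"az":0,"gripper":-1},
  {"x":0,"y":0,"z":0,"ax":0,"ay":0,"az":0,"gripper":-1},
  {"x":0,"y":0,"z":0,"ax":0,"ay":0,"az":0,"gripper":-1},
  {"x":0,"y":0,"z":0,"ax":0,"ay":0,"az":0,"gripper":-1},
  {"x":0,"y":0,"z":0,"ax":0,"ay":0,"az":0,"gripper":-1},
  {"x":0,"y":0,"z":0,"ax":0,"ay":0,"az":0,"gripper":-1},
  {"x":0,"y":0,"z":0,"ax":0,"ay":0,"az":0,"gripper":-1},
  {"x":0,"y":0,"z":0,"ax":0,"ay":0,"az":0,"gripper":-1},
], grip_force=60)

```text
time_s: 4.95
ee_pos: [587.0, -185.8, 27.6]
eef_rot: [-1.309, 1.036, -1.038]
ft_force: [0.6, 0.6, 4.3]
grip_width: 17.7
```

```bash
python3 m.py
```

```text
4.95 [ 587.  -185.8   27.6] yaw 13.26 tilt [ 1.e-03 -1.e-04 -1.e+00] [0.63 0.61 4.28] [ 0.19 -0.19 -0.05] 17.66895439185244
```

Gripped with a width of 17.7 mm. Lifting now.

Emit:
arm_command([
  {"x":0,"y":0,"z":1,"ax":0,"ay":0,"az":0,"gripper":-1},
  {"x":0,"y":0,"z":3,"ax":0,"ay":0,"az":0,"gripper":-1},
  {"x":0,"y":0,"z":5,"ax":0,"ay":0,"az":0,"gripper":-1},
  {"x":0,"y":0,"z":7,"ax":0,"ay":0,"az":0,"gripper":-1},
  {"x":0,"y":0,"z":9,"ax":0,"ay":0,"az":0,"gripper":-1},
  {"x":0,"y":0,"z":10,"ax":0,"ay":0,"az":0,"gripper":-1},
  {"x":0,"y":0,"z":10,"ax":0,"ay":0,"az":0,"gripper":-1},
])

```text
time_s: 5.82
ee_pos: [586.6, -185.9, 127.6]
eef_rot: [-1.31, 1.037, -1.037]
ft_force: [0.4, 0.3, -2.8]
grip_width: 17.3
```

Emit:
arm_command([
  {"x":-1,"y":3,"z":0,"ax":0,"ay":0,"az":-2,"gripper":-1},
  {"x":-3,"y":8,"z":0,"ax":0,"ay":0,"az":-5,"gripper":-1},
  {"x":-5,"y":13,"z":0,"ax":0,"ay":0,"az":-8,"gripper":-1},
  {"x":-7,"y":18,"z":0,"ax":0,"ay":0,"az":-11,"gripper":-1},
  {"x":-9,"y":23,"z":0,"ax":0,"ay":0,"az":-14,"gripper":-1},
  {"x":-11,"y":28,"z":0,"ax":0,"ay":0,"az":-17,"gripper":-1},
  {"x":-12.5,"y":32,"z":0,"ax":0,"ay":0,"az":-19,"gripper":-1},
  {"x":-13,"y":34,"z":0,"ax":0,"ay":0,"az":-19,"gripper":-1},
])

```text
time_s: 6.82
ee_pos: [454.1, 155.9, 126.2]
eef_rot: [-1.164, 1.283, -1.28]
ft_force: [-0.3, 0.3, -2.6]
grip_width: 17.0
```

Emit:
arm_command([
  {"x":0,"y":0,"z":0,"ax":0,"ay":0,"az":0,"gripper":-1},
  {"x":0,"y":0,"z":0,"ax":0,"ay":0,"az":0,"gripper":-1},
])

```text
time_s: 7.08
ee_pos: [456.3, 153.6, 126.7]
eef_rot: [-1.161, 1.283, -1.283]
ft_force: [-0.8, -0.1, -2.8]
grip_width: 16.9
```

Run:
```python
import sys;sys.path.insert(0,'.')
from m import *
for n in("top","wrist"):
    d=eyes.snapshot(n);cv2.imwrite(f"pics/{n}3.png",d["pixels"][:,:,::-1]);np.save(f"{n}3.npy",d,allow_pickle=True)
```

```text
7.075 [456.3 153.6 126.7] yaw -5.76 tilt [-9.e-04 -8.e-04 -1.e+00] [-0.81 -0.11 -2.82] [ 0.01 -0.05  0.04] 16.907025414113146
```

View pics/wrist3.png

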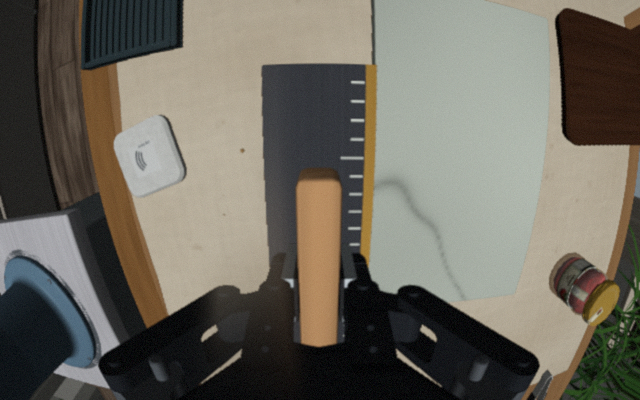

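View pics/top3.png

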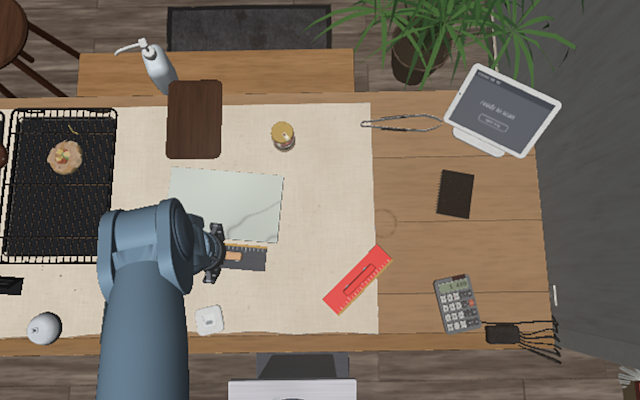

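The wrist view shows the straightedge held straight, with its brass edge (col ~370) parallel to the slab edge. I'll measure the blade and the slab edge in the same image, including tilt.

```bash
cat > w.py <<'E'
from m import *
def wcloud(d,R,p):
    v,u=np.mgrid[0:400,0:640];dx=u-d['cx'];dy=v-d['cy'];r=np.hypot(dx,dy)/d['fx'];k=np.tan(r)/np.maximum(r,1e-9)/d['fx']
    z=d['depth'].astype(float);c=np.stack([dx*k*z,dy*k*z,z,np.ones_like(z)],-1)
    W=(c@np.array(d['tool_from_camera']).T)[...,:3]@R.T+p; W[(z==0)|(r>1.4)]=np.nan
    return W
def analyse(d,R,p):
    W=wcloud(d,R,p);px=d['pixels'].astype(int)
    zb=p[2]-27.6+8
    rows=np.arange(72,240)
    brass=(px[...,0]-px[...,2]>70)&(px[...,1]>90)&(abs(W[...,2]-zb)<6)
    E=[];S=[]
    for v in rows:
        u=np.where(brass[v,340:400])[0]
        if len(u): E.append(W[v,340+u.max()])
        w=W[v];m=np.where((abs(w[:,2]-20)<4)&(np.arange(640)>u.max()+342 if len(u) else False))[0]
        if len(m): S.append(w[m[0]])
    E=np.array(E)
    c=np.polyfit(E[:,1],E[:,0],1);cz=np.polyfit(E[:,1],E[:,2],1)
    print('brass x=%.4f*(y-%.0f)+%.1f yaw %.2f deg; z slope %.4f zmed %.1f y range'%(c[0],p[1],np.polyval(c,p[1]),-np.degrees(np.arctan(c[0])),cz[0],np.median(E[:,2])),E[:,1].min().round(1),E[:,1].max().round(1),'res',np.std(E[:,0]-np.polyval(c,E[:,1])).round(2))
    dark=(px.max(2)<90)&(abs(W[...,2]-zb)<8)&(np.mgrid[0:400,0:640][1]>255)&(np.mgrid[0:400,0:640][1]<365)&(np.mgrid[0:400,0:640][0]<240)
    Q=W[dark];A=np.c_[Q[:,:2]-Q[:,:2].mean(0),np.ones(len(Q))];f=np.linalg.lstsq(A,Q[:,2],rcond=None)[0];print('blade plane slopes',f.round(4),len(Q))
    if len(S)>5:
        S=np.array(S);S=S[np.abs(S[:,2]-20)<4];c=np.polyfit(S[:,1],S[:,0],1);print('slab first visible x at tcp y %.1f yaw %.2f'%(np.polyval(c,p[1]),-np.degrees(np.arctan(c[0]))),'y',S[:,1].min().round(),S[:,1].max().round())
E
python3 - <<'E'
import sys;sys.path.insert(0,'.')
from w import *
d=np.load('wrist3.npy',allow_pickle=True).item()
analyse(d,R,s['ee_pos'])
W=wcloud(d,R,s['ee_pos'])
for v in (5,20,40,55): 
    w=W[v]; m=np.where((abs(w[:,2]-20)<5)&(np.arange(640)>340)&(np.arange(640)<545))[0]; print(v,m[0] if len(m) else None,w[m[0]].round(1) if len(m) else w[450].round(1))
x=lambda y:594.1-90/np.cos(.0998)+0.1001*(y-174.9)
print('top-based near edge x at y:',[(y,round(x(y),1)) for y in (153.6,200,280,320)])
E
```

```text
7.175 [456.7 153.3 127. ] yaw -5.82 tilt [-4.e-04 -5.e-04 -1.e+00] [-0.15  0.12 -3.97] [-0.    0.01 -0.04] 17.069796279266917
brass x=0.1016*(y-153)+486.0 yaw -5.80 deg; z slope -0.0012 zmed 108.2 y range 152.9 245.1 res 0.2
blade plane slopes [ 6.000000e-04 -1.000000e-03  1.082113e+02] 13663
slab first visible x at tcp y 504.5 yaw -5.68 y 111.0 254.0
5 373 [517.7 313.2  16. ]
20 373 [516.1 299.5  16.2]
40 374 [514.7 281.7  16.9]
55 374 [513.5 269.   16.1]
top-based near edge x at y: [(153.6, np.float64(501.5)), (200, np.float64(506.2)), (280, np.float64(514.2)), (320, np.float64(518.2))]
```

The straightedge is level and its yaw is within 0.1° of the slab's. The gap is about 15.5 mm. I'll shift +3 cm in y to centre it, then descend to just above the counter.

Emit:
arm_command([
  {"x":0.1,"y":1,"z":0,"ax":0,"ay":0,"az":0,"gripper":-1},
  {"x":0.2,"y":2,"z":-1,"ax":0,"ay":0,"az":0,"gripper":-1},
  {"x":0.3,"y":3,"z":-3,"ax":0,"ay":0,"az":0,"gripper":-1},
  {"x":0.3,"y":3,"z":-5,"ax":0,"ay":0,"az":0,"gripper":-1},
  {"x":0.3,"y":3,"z":-7,"ax":0,"ay":0,"az":0,"gripper":-1},
  {"x":0.3,"y":3,"z":-9,"ax":0,"ay":0,"az":0,"gripper":-1},
  {"x":0.3,"y":3,"z":-9.5,"ax":0,"ay":0,"az":0,"gripper":-1},
  {"x":0.3,"y":3,"z":-9.5,"ax":0,"ay":0,"az":0,"gripper":-1},
])

```text
time_s: 8.18
ee_pos: [459.3, 184.4, 32.0]
eef_rot: [-1.161, 1.283, -1.282]
ft_force: [0.2, -0.6, -2.1]
grip_width: 17.5
```

Run:
```python
import sys;sys.path.insert(0,'.')
from w import *
d=eyes.snapshot("wrist");cv2.imwrite("pics/w4.png",d["pixels"][:,:,::-1])
analyse(d,R,s['ee_pos'])
```

```text
8.175 [459.3 184.4  32. ] yaw -5.73 tilt [-7.e-04 -2.e-04 -1.e+00] [ 0.24 -0.61 -2.12] [ 0.01 -0.02 -0.02] 17.457810478955857
brass x=0.0993*(y-184)+488.7 yaw -5.67 deg; z slope 0.0012 zmed 13.3 y range 183.7 276.3 res 0.21
blade plane slopes [ 0.00000e+00 -4.00000e-04  1.32409e+01] 13715
slab first visible x at tcp y 504.4 yaw -5.74 y 184.0 275.0
```

View pics/w4.png

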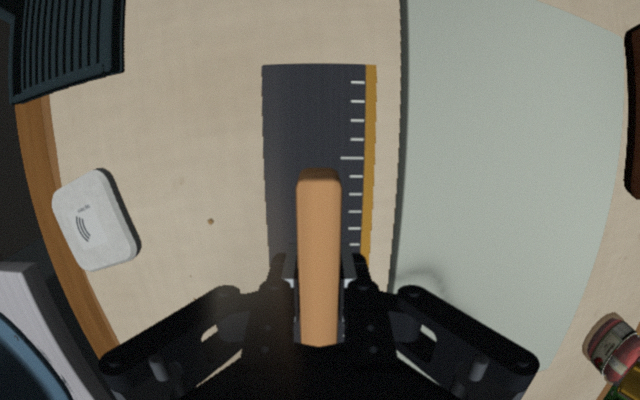

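The gap is 15.7 mm, parallel, with the underside about 5 mm up. I'll lower to contact and creep forward.

Emit:
arm_command([
  {"x":0,"y":0,"z":-0.3,"ax":0,"ay":0,"az":0,"gripper":-1},
  {"x":0,"y":0,"z":-0.4,"ax":0,"ay":0,"az":0,"gripper":-1},
  {"x":0.4,"y":0,"z":-0.45,"ax":0,"ay":0,"az":0,"gripper":-1},
  {"x":0.8,"y":0,"z":-0.5,"ax":0,"ay":0,"az":0,"gripper":-1},
  {"x":1.2,"y":-0.1,"z":-0.5,"ax":0,"ay":0,"az":0,"gripper":-1},
  {"x":1.3,"y":-0.1,"z":-0.5,"ax":0,"ay":0,"az":0,"gripper":-1},
  {"x":1.3,"y":-0.1,"z":-0.5,"ax":0,"ay":0,"az":0,"gripper":-1},
])

```text
time_s: 9.1
ee_pos: [472.9, 183.3, 27.6]
eef_rot: [-1.16, 1.282, -1.283]
ft_force: [-3.1, -0.8, 2.5]
grip_width: 17.2
```

Run:
```python
import sys;sys.path.insert(0,'.')
from w import *
d=eyes.snapshot("wrist");cv2.imwrite("pics/w5.png",d["pixels"][:,:,::-1])
analyse(d,R,s['ee_pos'])
```

```text
9.1 [472.9 183.3  27.6] yaw -5.74 tilt [ 4.e-04  2.e-04 -1.e+00] [-3.06 -0.77  2.51] [ 0.04  0.57 -0.02] 17.174134611486593
brass x=0.0997*(y-183)+502.2 yaw -5.69 deg; z slope 0.0010 zmed 8.7 y range 182.5 275.3 res 0.23
blade plane slopes [ 0.0000e+00 -6.0000e-04  8.8605e+00] 13744
slab first visible x at tcp y 504.4 yaw -5.72 y 187.0 274.0
```

Emit:
arm_command([
  {"x":0.1,"y":0,"z":0,"ax":0,"ay":0,"az":0,"gripper":-1},
  {"x":0.1,"y":0,"z":0,"ax":0,"ay":0,"az":0,"gripper":-1},
])

```text
time_s: 9.4
ee_pos: [472.9, 183.3, 27.6]
eef_rot: [-1.161, 1.284, -1.282]
ft_force: [-5.4, 0.3, 5.6]
grip_width: 17.1
```

Emit:
arm_command([
  {"x":0.1,"y":0,"z":0,"ax":0,"ay":0,"az":0,"gripper":-1},
  {"x":0.1,"y":0,"z":0,"ax":0,"ay":0,"az":0,"gripper":-1},
])

```text
time_s: 9.65
ee_pos: [472.9, 183.3, 27.6]
eef_rot: [-1.162, 1.285, -1.281]
ft_force: [-7.7, -0.6, 9.1]
grip_width: 17.0
```

Run:
```python
import sys;sys.path.insert(0,'.')
from w import *
d=eyes.snapshot("wrist");cv2.imwrite("pics/w6.png",cv2.resize(d["pixels"][50:270,240:460,::-1],None,fx=2.7,fy=2.7,interpolation=cv2.INTER_CUBIC))
analyse(d,R,s['ee_pos']); print(R.round(4).tolist())
W=wcloud(d,R,s['ee_pos'])
for v in (80,100,150,200): 
  for u in range(366,382): print(v,u,d['pixels'][v,u].tolist(),W[v,u].round(1).tolist()) if v in(100,200) else 0
```

```text
9.65 [472.9 183.3  27.6] yaw -5.73 tilt [-2.8e-03  5.0e-04 -1.0e+00] [-7.67 -0.61  9.05] [ 0.04  1.4  -0.06] 17.030724794137495
brass x=0.0998*(y-183)+502.2 yaw -5.70 deg; z slope 0.0005 zmed 8.9 y range 182.9 275.3 res 0.24
blade plane slopes [-2.1000e-03 -4.0000e-04  8.8983e+00] 13734
slab first visible x at tcp y 504.5 yaw -5.64 y 187.0 274.0
[[-0.0998, -0.0028, 0.995], [-0.995, 0.0005, -0.0998], [-0.0002, -1.0, -0.0029]]
100 366 [138, 108, 51] [505.1, 260.8, 9.0]
100 367 [146, 113, 48] [505.6, 260.7, 9.2]
100 368 [147, 114, 50] [506.3, 260.7, 8.1]
100 369 [143, 109, 47] [506.8, 260.7, 8.6]
100 370 [147, 112, 52] [507.1, 260.6, 9.9]
100 371 [149, 112, 52] [507.9, 260.6, 8.0]
100 372 [145, 111, 49] [508.3, 260.6, 8.8]
100 373 [144, 110, 52] [508.9, 260.5, 8.6]
100 374 [145, 110, 51] [509.4, 260.5, 8.4]
100 375 [145, 113, 62] [509.8, 260.4, 9.6]
100 376 [149, 128, 98] [510.6, 260.4, 7.9]
100 377 [157, 146, 128] [512.4, 260.5, 1.3]
100 378 [105, 103, 92] [511.9, 260.4, 6.8]
100 379 [58, 61, 53] [512.2, 260.3, 8.0]
100 380 [58, 60, 58] [511.9, 260.3, 12.0]
100 381 [62, 64, 61] [512.5, 260.2, 12.0]
200 366 [159, 122, 58] [501.3, 206.7, 8.9]
200 367 [158, 125, 61] [501.8, 206.7, 9.2]
200 368 [159, 121, 58] [502.4, 206.5, 8.9]
200 369 [154, 120, 53] [503.1, 206.3, 8.1]
200 370 [154, 119, 54] [503.6, 206.4, 8.6]
200 371 [152, 117, 54] [504.1, 206.3, 8.5]
200 372 [152, 121, 73] [504.6, 206.4, 9.0]
200 373 [157, 138, 112] [506.4, 203.8, 1.1]
200 374 [127, 122, 108] [506.3, 205.2, 5.7]
200 375 [78, 78, 74] [506.9, 205.0, 5.3]
200 376 [57, 62, 57] [506.9, 206.0, 8.7]
200 377 [63, 67, 62] [506.8, 207.4, 12.9]
200 378 [67, 68, 64] [506.9, 208.2, 15.6]
200 379 [78, 82, 74] [506.8, 209.4, 19.5]
200 380 [109, 116, 109] [507.4, 209.2, 19.2]
200 381 [142, 147, 141] [508.0, 208.9, 18.4]
```

View pics/w6.png

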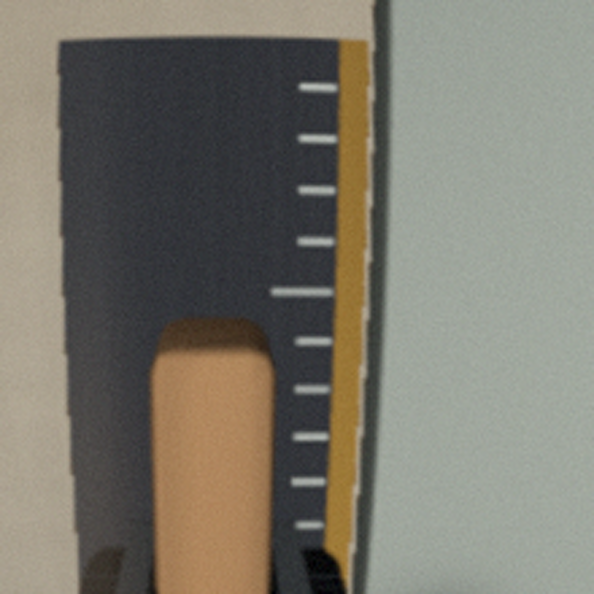

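The crop shows a 1–2 mm sliver of counter still visible between the brass and the slab (col ~372). Counter friction is holding the blade, since the press is too heavy. I'll ease the down-press.

Emit:
arm_command([
  {"x":0,"y":0,"z":0.05,"ax":0,"ay":0,"az":0,"gripper":-1},
  {"x":0,"y":0,"z":0.08,"ax":0,"ay":0,"az":0,"gripper":-1},
  {"x":0,"y":0,"z":0.08,"ax":0,"ay":0,"az":0,"gripper":-1},
])

```text
time_s: 10.07
ee_pos: [474.5, 183.1, 27.7]
eef_rot: [-1.161, 1.283, -1.283]
ft_force: [-1.7, -0.2, -4.1]
grip_width: 16.9
```

Run:
```python
import sys;sys.path.insert(0,'.')
from w import *
d=eyes.snapshot("wrist")
analyse(d,R,s['ee_pos'])
```

```text
10.075 [474.5 183.1  27.7] yaw -5.74 tilt [-5.e-04 -2.e-04 -1.e+00] [-1.66 -0.19 -4.12] [-0.05  0.3   0.06] 16.915164064432567
brass x=0.0991*(y-183)+503.9 yaw -5.66 deg; z slope 0.0012 zmed 8.9 y range 182.7 275.1 res 0.2
blade plane slopes [ 1.0000e-04 -1.0000e-03  8.9483e+00] 13741
slab first visible x at tcp y 504.4 yaw -5.75 y 186.0 274.0
```

Emit:
arm_command([
  {"x":0.1,"y":0,"z":0,"ax":0,"ay":0,"az":0,"gripper":-1},
  {"x":0.1,"y":0,"z":0,"ax":0,"ay":0,"az":0,"gripper":-1},
])

```text
time_s: 10.38
ee_pos: [474.5, 183.1, 27.8]
eef_rot: [-1.162, 1.284, -1.282]
ft_force: [-4.4, 0.4, -0.6]
grip_width: 17.5
```

Emit:
arm_command([
  {"x":0.1,"y":0,"z":0,"ax":0,"ay":0,"az":0,"gripper":-1},
  {"x":0.1,"y":0,"z":0,"ax":0,"ay":0,"az":0,"gripper":-1},
])

```text
time_s: 10.62
ee_pos: [474.6, 183.1, 27.8]
eef_rot: [-1.163, 1.285, -1.281]
ft_force: [-5.9, 0.6, 1.2]
grip_width: 17.3
```

Run:
```python
import sys;sys.path.insert(0,'.')
from w import *
d=eyes.snapshot("wrist");cv2.imwrite("pics/w7.png",cv2.resize(d["pixels"][50:270,240:460,::-1],None,fx=2.7,fy=2.7,interpolation=cv2.INTER_CUBIC))
analyse(d,R,s['ee_pos'])
```

```text
10.625 [474.6 183.1  27.8] yaw -5.73 tilt [-3.4e-03 -1.0e-04 -1.0e+00] [-5.95  0.58  1.18] [ 0.04  1.46 -0.04] 17.323295303738597
brass x=0.0997*(y-183)+503.9 yaw -5.69 deg; z slope -0.0033 zmed 9.0 y range 182.5 275.2 res 0.22
blade plane slopes [-3.700e-03 -1.100e-03  9.012e+00] 13750
slab first visible x at tcp y 504.4 yaw -5.78 y 186.0 274.0
```

View pics/w7.png

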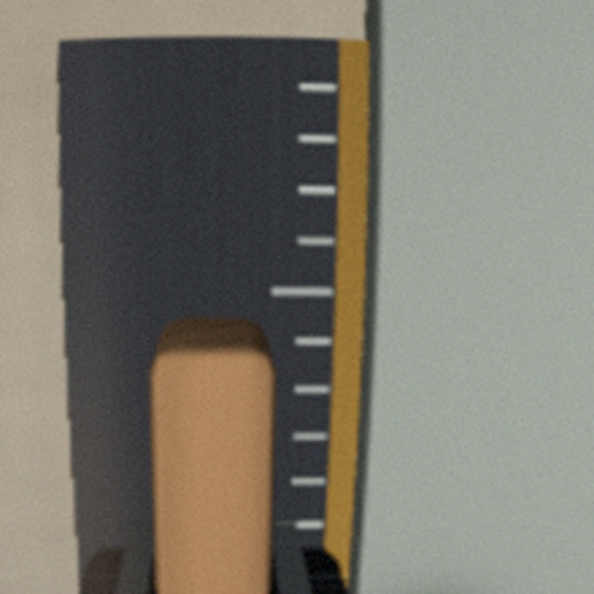

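The brass now sits against the slab along the visible length, with no sliver. The force is −5.9 N in x for about 4 N on the counter, so most of it is slab contact. I'll ease the down-press slightly and hold for a second.

Emit:
arm_command([
  {"x":0,"y":0,"z":0.03,"ax":0,"ay":0,"az":0,"gripper":-1},
  {"x":0,"y":0,"z":0.05,"ax":0,"ay":0,"az":0,"gripper":-1},
  {"x":0,"y":0,"z":0.05,"ax":0,"ay":0,"az":0,"gripper":-1},
  {"x":0,"y":0,"z":0.05,"ax":0,"ay":0,"az":0,"gripper":-1},
  {"x":0,"y":0,"z":0.05,"ax":0,"ay":0,"az":0,"gripper":-1},
  {"x":0,"y":0,"z":0.05,"ax":0,"ay":0,"az":0,"gripper":-1},
  {"x":0,"y":0,"z":0.05,"ax":0,"ay":0,"az":0,"gripper":-1},
  {"x":0,"y":0,"z":0.05,"ax":0,"ay":0,"az":0,"gripper":-1},
])

```text
time_s: 11.68
ee_pos: [474.6, 183.1, 27.8]
eef_rot: [-1.163, 1.285, -1.281]
ft_force: [-5.4, 0.8, -2.7]
grip_width: 17.3
```

Run:
```python
import sys;sys.path.insert(0,'.')
from w import *
d=eyes.snapshot("wrist")
analyse(d,R,s['ee_pos'])
d=eyes.snapshot("side");P,*_=cloud(d);cv2.imwrite("pics/s8.png",cv2.resize(d["pixels"][150:350,200:460,::-1],None,fx=3,fy=3,interpolation=cv2.INTER_CUBIC))
```

```text
11.675 [474.6 183.1  27.8] yaw -5.73 tilt [-3.6e-03 -1.0e-04 -1.0e+00] [-5.45  0.8  -2.71] [ 0.15  1.2  -0.01] 17.30757542889676
brass x=0.0991*(y-183)+503.9 yaw -5.66 deg; z slope 0.0010 zmed 8.8 y range 182.4 275.1 res 0.2
blade plane slopes [-3.9000e-03 -1.0000e-04  9.0063e+00] 13752
slab first visible x at tcp y 504.4 yaw -5.75 y 186.0 274.0
```

View pics/s8.png

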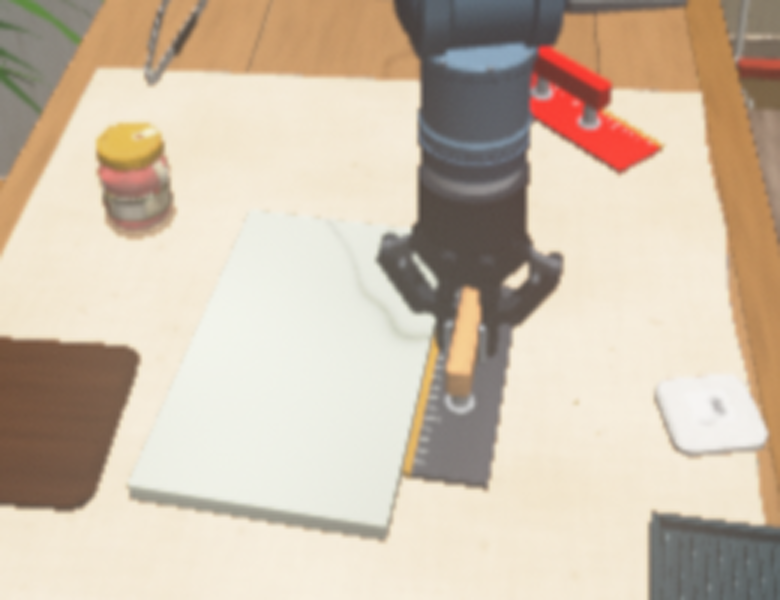

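The side view shows the brass edge flush on the slab (crop col ~430, rows 340–470). The force of −5.4 N in x with almost no counter load confirms slab contact, held for over 1 s. Backing off and lifting.

Emit:
arm_command([
  {"x":-0.5,"y":0,"z":0.05,"ax":0,"ay":0,"az":0,"gripper":-1},
  {"x":-1.2,"y":0,"z":0.2,"ax":0,"ay":0,"az":0,"gripper":-1},
  {"x":-2.2,"y":0,"z":0.5,"ax":0,"ay":0,"az":0,"gripper":-1},
  {"x":-3,"y":0,"z":1.5,"ax":0,"ay":0,"az":0,"gripper":-1},
  {"x":-3,"y":0,"z":3,"ax":0,"ay":0,"az":0,"gripper":-1},
  {"x":-3,"y":0,"z":4.5,"ax":0,"ay":0,"az":0,"gripper":-1},
  {"x":-3,"y":0,"z":6,"ax":0,"ay":0,"az":0,"gripper":-1},
  {"x":-3,"y":0,"z":7.5,"ax":0,"ay":0,"az":0,"gripper":-1},
])

```text
time_s: 12.78
ee_pos: [446.4, 183.3, 104.9]
eef_rot: [-1.159, 1.282, -1.283]
ft_force: [-0.3, 0.9, -2.8]
grip_width: 17.1
```

Emit:
arm_command([
  {"x":0,"y":0,"z":1.5,"ax":0,"ay":0,"az":0,"gripper":-1},
  {"x":0,"y":0,"z":3,"ax":0,"ay":0,"az":0,"gripper":-1},
  {"x":0,"y":0,"z":4.5,"ax":0,"ay":0,"az":0,"gripper":-1},
  {"x":0,"y":0,"z":6,"ax":0,"ay":0,"az":0,"gripper":-1},
  {"x":0,"y":0,"z":7,"ax":0,"ay":0,"az":0,"gripper":-1},
  {"x":0,"y":0,"z":7.5,"ax":0,"ay":0,"az":0,"gripper":-1},
  {"x":0,"y":0,"z":7.5,"ax":0,"ay":0,"az":0,"gripper":-1},
  {"x":0,"y":0,"z":7.5,"ax":0,"ay":0,"az":0,"gripper":-1},
])

```text
time_s: 13.78
ee_pos: [446.2, 183.1, 178.1]
eef_rot: [-1.161, 1.283, -1.282]
ft_force: [0.3, -0.4, -3.2]
grip_width: 17.3
```

Emit:
arm_command([
  {"x":0,"y":0,"z":0,"ax":0,"ay":0,"az":0,"gripper":-1},
  {"x":0,"y":0,"z":0,"ax":0,"ay":0,"az":0,"gripper":-1},
  {"x":0,"y":0,"z":0,"ax":0,"ay":0,"az":0,"gripper":-1},
  {"x":0,"y":0,"z":0,"ax":0,"ay":0,"az":0,"gripper":-1},
])

```text
time_s: 14.28
ee_pos: [446.6, 183.2, 178.6]
eef_rot: [-1.16, 1.283, -1.283]
ft_force: [0.2, 1.5, -2.4]
grip_width: 16.8
```

Run:
```python
import sys;sys.path.insert(0,'.')
from w import *
d=eyes.snapshot("wrist");cv2.imwrite("pics/w9.png",d["pixels"][:,:,::-1])
analyse(d,R,s['ee_pos'])
d=eyes.snapshot("top");P,*_=cloud(d);cv2.imwrite("pics/t9.png",d["pixels"][:,:,::-1])
d0=np.load('top0.npy',allow_pickle=True).item()
# visible slab far edge & right edge compare with start
for c in (240,250,260,270):
    f=lambda D:np.where(np.diff((abs(cloud(D)[0][150:260,c,2]-20)<7).astype(int))!=0)[0]+150
    print(c,f(d0),f(d))
print(np.abs(s['joint_vel']).max())
```

```text
14.275 [446.6 183.2 178.6] yaw -5.74 tilt [ 0. -0. -1.] [ 0.16  1.47 -2.41] [ 0.01 -0.01 -0.03] 16.807064375545856
brass x=0.0997*(y-183)+476.1 yaw -5.69 deg; z slope -0.0015 zmed 159.8 y range 182.7 275.2 res 0.23
blade plane slopes [ 1.100000e-03 -7.000000e-04  1.598127e+02] 13375
slab first visible x at tcp y 504.9 yaw -5.63 y 117.0 289.0
240 [171 239] [171 239]
250 [171 210 211 240] [171 227 228 240]
260 [172 241] [172 241]
270 [173 242] [173 194 195 241]
0.002229915409953035
```

View pics/w9.png

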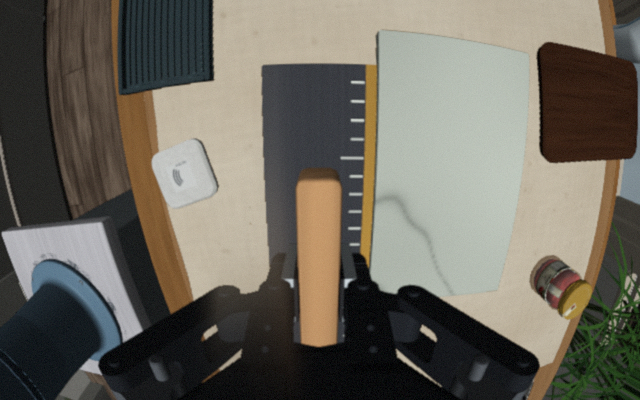

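View pics/t9.png

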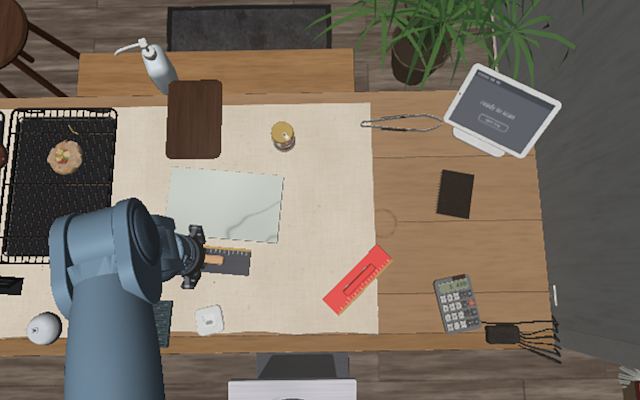

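The straightedge is held level with its underside at about 151 mm and is still. The slab edges are on the same pixels as at the start, and the jar (283,135) and pad (455,193) haven't moved. Handing in.

```bash
python3 -c "
from workcell import arm
print(arm.finish_job())"
```

```text
the job is handed in; nothing more can be done
None
```

I picked up the steel straightedge by its wooden grip and pressed its brass edge against the slab's near long edge for more than a second. I then backed it off and lifted it level. The job is handed in at about 14 s of the 61 s allowed; no verdict is reported.

**Press:** the wrist force was about 5.5 N towards the slab, with almost no load on the counter, so the slab was taking the push. The brass edge and the slab edge agreed in angle within about 0.1°. The camera showed no gap along the half of the edge I could see; the fingers hid the other half. My first push stuck on counter friction about 2 mm short, so I eased the down-press before making contact.

**Final state:** the underside is about 151 mm above the counter, tilt is about 0.001 rad, and the arm is still with the grip holding (opening about 17 mm). In the top camera the visible slab edges are within one pixel of where they started, and the jam jar and order pad show no visible movement.

No check failed. My edge fits still read a 0.5 mm gap during contact, which is within the 2 mm calibration error.

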